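# Power up the drilling bench

## Task

Power up the drilling bench: first press down the raised end of the rocker on the socket strip until it has tipped fully over, then push the long bar key (dust extractor) fully in, and only then push the small round button (drill) fully in; all three stay where they are pressed. Leave the square key and the big mushroom button alone. Do all of it by pressing with the fingertips: pick nothing up, and leave the socket strip and everything else on the bench where it is.

Things in the scene. Friction and masses are not known exactly. Their poses are not given: they have to be found in the camera images.
- strip: loose grey socket strip, a bar 56 x 250 x 34 mm (x, y, z) of about 0.8 kg lying flat on the bench, long side along its y; origin: centre of its underside. Three round black sockets towards its +y end; the rocker sits on top with its pivot at (0, -70, 43) mm, pivot axis along x
- rocker_end (a point): point on the top face of the rocker's raised end, where to press: 18 mm from the pivot towards the strip's -y end. This raised end is the one away from the sockets. The rocker is a black plate 28 x 56 x 6 mm, long side along the strip's y; about 50 mm above the bench at the start, about 42 mm when tipped over; the point moves with the rocker
- rocker (a joint): tilt of the rocker in rad: 0 = off, the end nearer the strip's -y end raised (0.2 rad of slope); grows as that end is pressed down; 0.4 = tipped fully over, on. Friction of about 0.05 N m (about 3 N at the press point), stays where it is left
- board: fixed plywood board 130 x 540 x 18 mm carrying the four switch boxes in a row along its y, 85 mm apart, centred 22 mm behind (+x of) its middle line; origin: centre of its underside
- bar_key_box: fixed grey switch box 76 x 78 x 45 mm, standing on the board (its underside 18 mm above the bench), with the bar key; origin: centre of its underside; turned with the board; its place among the four places on the board changes from run to run
- bar_key_top (a point): centre of the top face of the black bar key, a bar 22 x 60 mm (x, y of its box) standing 12 mm above its box (75 mm above the bench); moves straight down when pressed
- bar_key (a joint): travel of the bar key; joint value in m: 0 fully out, 0.008 fully in; friction of about 2.5 N and no spring, so it stays where it is pushed
- round_key_box: fixed grey switch box 76 x 78 x 45 mm, standing on the board (its underside 18 mm above the bench), with the small round button; origin: centre of its underside; turned with the board; its place among the four places on the board changes from run to run
- round_key_top (a point): centre of the flat top face of the small black round button, 28 mm in diameter, standing 12 mm above its box (75 mm above the bench); moves straight down when pressed
- round_key (a joint): travel of the round button; joint value in m: 0 fully out, 0.008 fully in; friction of about 2.5 N and no spring, so it stays where it is pushed
- square_key_box: fixed grey switch box 76 x 78 x 45 mm, standing on the board (its underside 18 mm above the bench), with the square key, 32 x 32 mm, standing 12 mm above the box (not to be pressed); origin: centre of its underside; turned with the board; its place among the four places on the board changes from run to run
- square_key (a joint): travel of the black square key; joint value in m: 0 fully out, 0.008 fully in; friction of about 2.5 N and no spring, so it stays where it is pushed
- mushroom_box: fixed grey switch box 76 x 78 x 45 mm, standing on the board (its underside 18 mm above the bench), with the mushroom button, 48 mm in diameter, domed, standing 28 mm above the box, top 91 mm above the bench (not to be pressed); origin: centre of its underside; turned with the board; its place among the four places on the board changes from run to run
- mushroom (a joint): travel of the big black mushroom button; joint value in m: 0 fully out, 0.008 fully in; friction of about 2.5 N and no spring, so it stays where it is pushed
- jar: loose glass jar, 56 mm in diameter, 70 mm tall, upright on the board's +y end; origin: centre of its underside
- tape: loose roll of blue tape, 66 mm in diameter, 40 mm tall, lying flat on the board's -y end; origin: centre of its underside
- screwdriver: loose screwdriver lying on the board along the front of the switch boxes; origin at its underside, about its middle, handle to its -x
- wrench: loose open-ended wrench lying on the bench on the robot's side of the socket strip, about along it; origin at its underside
- glue: loose yellow bottle, 56 mm in diameter, 140 mm tall, upright on the bench to the right; origin: centre of its underside
- can: loose blue can, 66 mm in diameter, 170 mm tall, upright on the bench to the left; origin: centre of its underside

How it is judged:
On the way, in this order (a step that is already met when the one before it is completed fails the run):
1. the rocker is pressed over to on by the fingers (value of joint rocker above 0.34 rad and contact force between the fingers and rocker above 0.2 N), for 0.05 s.
2. the bar key is pushed in by the fingers (value of joint bar_key above 0.0062 m and contact force between the fingers and bar_key above 0.2 N), for 0.05 s.
3. the round button is pushed in by the fingers (value of joint round_key above 0.0062 m and contact force between the fingers and round_key above 0.2 N), for 0.05 s.
At the end, for the whole second after the job is handed in: The rocker is tipped over (joint above 0.34 of 0.4 rad), the bar key and the round button are in (above 6.2 of 8 mm), the square key and the mushroom button are out (under 3 mm), and the socket strip lies flat and at rest within 30 mm of where it was (value of joint rocker above 0.34 rad and value of joint each of bar_key, round_key above 0.0062 m and value of joint each of square_key, mushroom below 0.003 m and height (world z) of strip below 0.01 m and angle between strip's own z axis and vertical below 0.1 rad and distance of strip from where it was at the start of the episode below 0.03 m and linear speed of strip below 0.02 m/s); the robot touches nothing.
It fails at once if the bar key goes in before the rocker is on (value of joint bar_key above 0.003 m and value of joint rocker below 0.34 rad).
It fails at once if the round button goes in before the bar key is in (value of joint round_key above 0.003 m and value of joint bar_key below 0.0062 m).
It fails at once if the square key or the mushroom button is pressed (value of joint any of square_key, mushroom above 0.003 m).
It fails at once if the socket strip is lifted, tipped or shoved away (height (world z) of strip above 0.01 m or angle between strip's own z axis and vertical above 0.15 rad or distance of strip from where it was at the start of the episode above 0.03 m).
It fails at once if another thing on the bench is moved or lifted by more than 30 mm (distance of any of jar, tape, screwdriver, wrench, glue, can from where it was at the start of the episode above 0.03 m).
It also fails if it takes over 43 s, if anything falls off the work surface, if the arm or the gripper's body presses on something with over 40 N, if the wrist force passes 120 N, or if a joint passes its speed limit or range.

## Robot

A 6-joint arm with a two-finger parallel gripper is mounted at the origin on the work surface. World frame = base frame: x ahead of the robot, y to its left, z up, the work surface at z = 0. Lengths are in m, angles in rad, forces in N, time in s.
With the tool pointing down it reaches from about 0.25 to 0.775 m from the base axis. Payload 8.9 kg.
Tool frame: the origin (TCP) lies between the finger pads; the fingertips stand 11 mm ahead of it and the grasp point (between the pads) lies 8 mm behind it; z points along the fingers, y is the line along which they close (so a half turn about z gives the same grasp; the last joint's range is limited). The gripper opens to 85 mm and grips with 20 to 120 N. Pads are 22 mm wide; open, the fingers measure 114 mm over their backs; the gripper's body (76 mm by 85 mm) begins 54 mm behind the grasp point. The pads swing forward as they close: fully open they stand 13 mm farther back than shut.
Start: joints at [0.966, 0.291, -0.153, 1.127, 0, 1.431], TCP at [0.236, 0.469, 0.242] pointing down, gripper open.
Joint ranges: [-2.52, 2.52], [-0.91, 1.74], [-1.3, 1.37], [-1.96, 2.02], [-1.52, 1.47], [-3.14, 3.14]. Speed limits (rad/s): [2.22, 2.22, 2.79, 3.14, 3.14, 3.14].

## Interface

Orientations are given as a 3x3 rotation matrix whose columns are the frame's x, y, z axes.
In Python, from bench import r gives the robot as it stands.
- The arm moves only by the tool arm_command, never from a script. Its argument "commands" is a list of rows, each an object of numbers: "ax", "ay", "az": the turn, a rotation vector about the tool's x, y, z in degrees; "tx", "ty", "tz": the shift along the tool's x, y, z in m; "claw": the finger opening in m, from 0 to 0.0854. In form: [{"ax": .., "ay": .., "az": .., "tx": .., "ty": .., "tz": .., "claw": ..}, ...]. A call has 1 to 20 rows; each row shifts and turns the commanded pose from where the row before left it, along the tool's axes as they then stand; what a row does not reach is not made up. A row lasts 1/8 s, in which the tool goes at most 62.5 mm and 10.7 degrees, less where a joint would pass 70% of its speed; a pose out of reach is approached as far as the arm can. A call with a gripper value outside its range is refused whole. The fingers move at their own pace and stop on an object; "force" is the grip in N (left out, the last holds). Time passes only in rows, so rows that do not move let the fingers close. It gives the time, the measured TCP pose, the force, the opening and the grip force at its end, in the units of the state.
- r.read_state(): the state, without advancing time (a new reading comes with each control period).
- r.camera(name): name is "scene" or "side" or "wrist"; returns a dict with "color" (480x640x3 uint8, red, green, blue), "range_z" (480x640 float32, m along the optical axis (not along the pixel's ray), 0 where there is no reading), "intrinsics" (3x3 intrinsics, pixels), "world_to_cam" (4x4, takes a point from world to camera coordinates). Camera axes: x right, y up, looking along -z (the intrinsics and any distortion apply to the point x, -y, -z); pixel columns grow to the right and rows downward; lengths in m; the calibration is good to about 2 mm. A picture is of the moment at which its call begins.
- r.hand_in(): hands the job in; it is judged then, once.
The state is a dict: "time": time; "qpos": joint angles; "joint_vel": joint speeds; "tau": joint torques, N m; "position": TCP position; "tcp_rot": TCP orientation; "contact_force": force on the tool from outside, world axes, zero at the start; "ft_torque": the same for the moment, N m; "gripper_width": finger opening in m; "finger_force": force on a finger pad.
Only numpy, scipy, OpenCV 4.12 (cv2) and the standard library are available. Lean on these libraries where they do the work, as an engineer would, in place of code of your own. Each camera call takes 0.05 s, during which the arm holds its last target. There are 200 camera calls.

## Working session

There is one attempt and no reset: what is moved stays moved. The work goes in short steps, Python scripts to look and compute and a tool call to move; the robot and the scene stay as the last step left them, time stands still between calls to the robot, and variables do not carry over. Pictures are saved under pics/ and viewed, at most 10 in all, crops included, and the job is handed in when it is done.

Besides the shell and the picture viewer there is one more tool, called after "Emit:" as name(argument=value, ...), one argument or row to a line, values as JSON. arm_command: Moves the arm, as the interface text tells. Its arguments: {"type":"object","properties":{"commands":{"type":"array","items":{"type":"object","properties":{"ax":{"type":"number"},"ay":{"type":"number"},"az":{"type":"number"},"tx":{"type":"number"},"ty":{"type":"number"},"tz":{"type":"number"},"claw":{"type":"number"}}}},"force":{"type":"number"}},"required":["commands"]}

```bash
mkdir -p pics; cat > h.py <<'E'
import numpy as np, cv2
from bench import r
def grab(n):
    c=r.camera(n); np.savez(f'pics/{n}.npz',**{k:np.asarray(v) for k,v in c.items()}); return c
def pt(c,u,v,z=None):
    """pixel -> world, by depth or by plane at height z"""
    K=c['intrinsics'];T=np.linalg.inv(c['world_to_cam'])
    d=np.array([(u-K[0,2])/K[0,0],-(v-K[1,2])/K[1,1],-1.])
    if z is None: s=float(c['range_z'][int(round(v)),int(round(u))])
    else: s=(z-T[2,3])/(T[:3,:3]@d)[2]
    return T[:3,:3]@(d*s)+T[:3,3]
E
python3 - <<'E'
from h import *
for n in('scene','side'):
    c=grab(n); cv2.imwrite(f'pics/{n}1.png',c['color'][:,:,::-1]); print(n,np.linalg.inv(c['world_to_cam'])[:3,3])
s=r.read_state(); print(s['position'],s['tcp_rot'],s['contact_force'],s['time'],s['gripper_width'])
E
```

```text
scene [ 0.91033747 -0.62130354  0.80542387]
side [ 0.28597568 -0.91357542  0.94315096]
[0.23555831 0.46875915 0.24180929] [[-8.93456620e-01  4.49148974e-01 -6.83269809e-04]
 [ 4.49149455e-01  8.93456145e-01 -9.40485428e-04]
 [ 1.88053545e-04 -1.14717319e-03 -9.99999324e-01]] [ 0.26764118 -0.23601822  0.76378226] 0.1 0.08526374738036391
```

View pics/scene1.png

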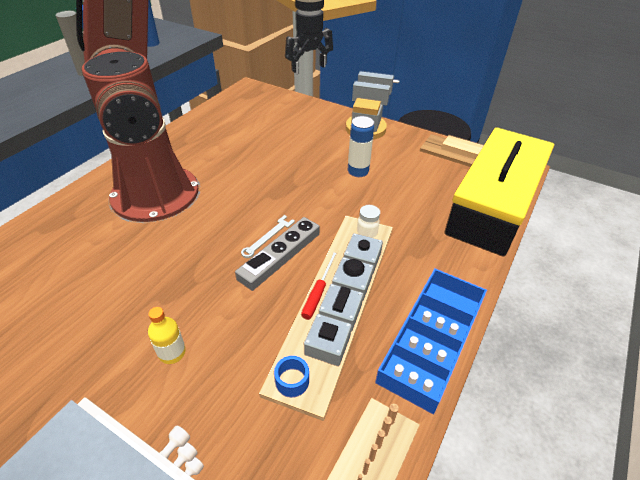

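View pics/side1.png

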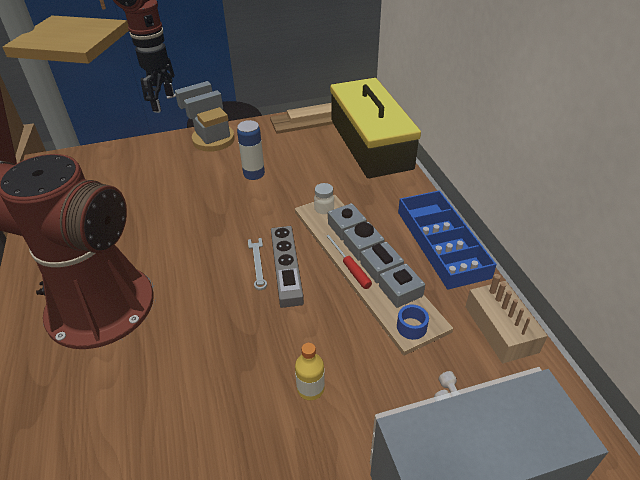

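The switch boxes, from the jar towards the tape, are round (scene 364,245), mushroom (353,268), bar (342,299) and square (328,331). The rocker is at about (259,262). Next I enlarge both views.

```bash
python3 - <<'E'
from h import *
a=np.load('pics/scene.npz')['color'][205:365,225:405,::-1]; b=np.load('pics/side.npz')['color'][190:310,260:440,::-1]
cv2.imwrite('pics/a.png',cv2.resize(a,None,fx=3.7,fy=3.7,interpolation=cv2.INTER_CUBIC))
cv2.imwrite('pics/b.png',cv2.resize(b,None,fx=4,fy=4,interpolation=cv2.INTER_CUBIC))
for n,ps in(('scene',[(364,244),(353,267),(342,299),(328,331),(259,262)]),('side',[(347,213),(364,230),(382,254),(403,277),(289,278)])):
    c=np.load(f'pics/{n}.npz')
    for p in ps: print(n,p,pt(c,*p).round(4))
E
```

```text
scene (364, 244) [0.6389 0.0599 0.0781]
scene (353, 267) [ 0.6542 -0.0258  0.0886]
scene (342, 299) [ 0.671  -0.1046  0.074 ]
scene (328, 331) [ 0.6855 -0.1879  0.0745]
scene (259, 262) [ 0.4467 -0.0927  0.0477]
side (347, 213) [0.634  0.0573 0.073 ]
side (364, 230) [ 0.6458 -0.0351  0.09  ]
side (382, 254) [ 0.664  -0.1101  0.073 ]
side (403, 277) [ 0.6824 -0.1919  0.0713]
side (289, 278) [ 0.4396 -0.0945  0.047 ]
```

View pics/a.png

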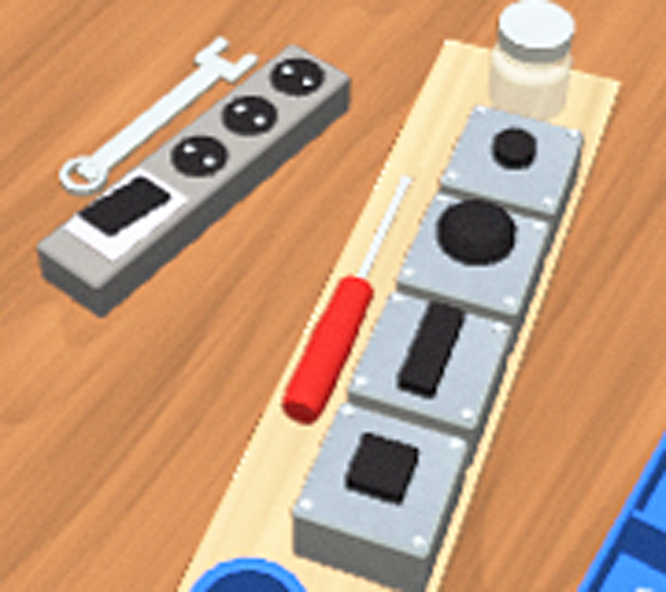

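View pics/b.png

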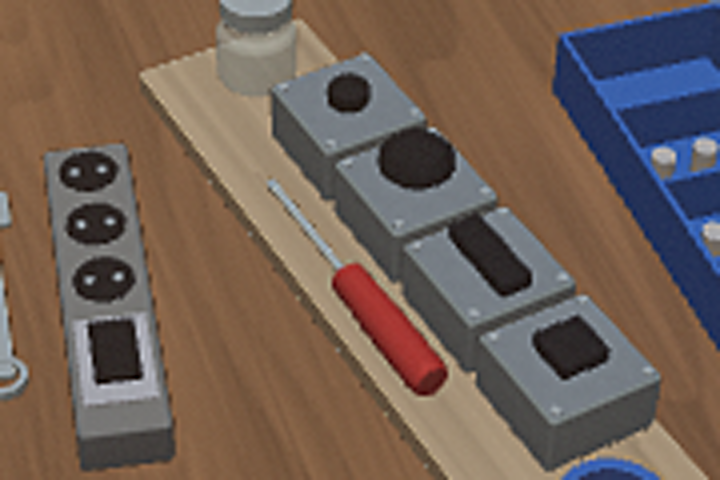

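```bash
python3 - <<'E'
from h import *
P={'scene':dict(round=(515,143,.075),bar=(435,343,.075),square=(384,464,.075),rock=(124,206,.046),r_lo1=(80,213,.05),r_lo2=(110,236,.05),r_hi1=(138,178,.042),r_hi2=(170,198,.042),s1=(40,250,.034),s2=(103,290,.034),s3=(350,77,.034),s4=(290,45,.034)),
'side':dict(round=(349,90,.075),bar=(491,250,.075),square=(572,342,.075),rock=(116,350,.046),r_lo1=(95,384,.05),r_lo2=(142,377,.05),r_hi1=(90,322,.042),r_hi2=(137,320,.042),s1=(82,438,.034),s2=(174,428,.034),s3=(127,145,.034),s4=(46,153,.034))}
o={'scene':(225,205,3.7),'side':(260,190,4)}
Q={}
for n in P:
    c=np.load(f'pics/{n}.npz'); a,b,s=o[n]
    for k,(u,v,z) in P[n].items():
        Q.setdefault(k,[]).append(pt(c,u/s+a-.4,v/s+b-.4,z)[:2])
for k,q in Q.items(): print(k,np.round(q,4).tolist(),np.mean(q,0).round(4))
m={k:np.mean(q,0) for k,q in Q.items()}
d=m['round']-m['square'];print(np.linalg.norm(d),np.degrees(np.arctan2(-d[0],d[1])))
d=m['s4']+m['s3']-m['s1']-m['s2'];print(np.linalg.norm(d)/2,np.degrees(np.arctan2(-d[0],d[1])),(m['s1']+m['s2']+m['s3']+m['s4'])/4)
E
```

```text
round [[0.6362, 0.0647], [0.634, 0.0586]] [0.6351 0.0616]
bar [[0.6695, -0.1012], [0.6663, -0.1063]] [ 0.6679 -0.1038]
square [[0.6852, -0.1858], [0.6822, -0.1893]] [ 0.6837 -0.1875]
rock [[0.4406, -0.0882], [0.4396, -0.0906]] [ 0.4401 -0.0894]
r_lo1 [[0.4232, -0.1102], [0.4209, -0.1163]] [ 0.4221 -0.1133]
r_lo2 [[0.4507, -0.1158], [0.448, -0.1193]] [ 0.4494 -0.1176]
r_hi1 [[0.4312, -0.0608], [0.431, -0.0602]] [ 0.4311 -0.0605]
r_hi2 [[0.459, -0.0644], [0.4582, -0.0671]] [ 0.4586 -0.0657]
s1 [[0.4108, -0.1375], [0.4064, -0.1399]] [ 0.4086 -0.1387]
s2 [[0.4638, -0.1428], [0.4584, -0.1485]] [ 0.4611 -0.1456]
s3 [[0.4942, 0.101], [0.4935, 0.0963]] [0.4938 0.0986]
s4 [[0.4409, 0.1073], [0.4408, 0.1049]] [0.4409 0.1061]
0.25387325463307703 11.033547117087675
0.2466642604680237 -7.567667216939106 [ 0.45111049 -0.01989792]
```

Emit:
arm_command(
  commands=[
    {"az":-9.55,"claw":0},
    {"az":-9.55},
    {"tx":-0.0198,"ty":-0.0391},
    {"tx":-0.0198,"ty":-0.0391},
    {"tx":-0.0198,"ty":-0.0391},
    {"tx":-0.0198,"ty":-0.0391},
    {"tx":-0.0198,"ty":-0.0391},
    {"tx":-0.0198,"ty":-0.0391},
    {"tx":-0.0198,"ty":-0.0391},
    {"tx":-0.0198,"ty":-0.0391},
    {"tx":-0.0198,"ty":-0.0391},
    {"tx":-0.0198,"ty":-0.0391},
    {"tx":-0.0198,"ty":-0.0391},
    {"tx":-0.0198,"ty":-0.0391},
    {"tx":-0.0198,"ty":-0.0391},
    {"tx":-0.0198,"ty":-0.0391},
    {"tz":0.04},
    {"tz":0.04},
    {"tz":0.02},
    {},
  ],
)

```text
schema error: expected keys ax, ay, az, tx, ty, tz, claw
```

```bash
python3 - <<'E'
from h import *
s=r.read_state(); print(s['position'],s['tcp_rot'],s['contact_force'],s['time'],s['gripper_width'],s['qpos'])
w=grab('wrist');c=grab('scene')
im=[cv2.resize(w['color'],(400,300)),cv2.resize(c['color'][150:330,180:420],(400,300),interpolation=cv2.INTER_CUBIC)]
cv2.imwrite('pics/w.png',np.hstack(im)[:,:,::-1])
E
```

```text
[0.23555831 0.46875915 0.24180929] [[-8.93456620e-01  4.49148974e-01 -6.83269809e-04]
 [ 4.49149455e-01  8.93456145e-01 -9.40485428e-04]
 [ 1.88053545e-04 -1.14717319e-03 -9.99999324e-01]] [ 0.26764118 -0.23601822  0.76378226] 0.1 0.08526374738036391 [ 9.65713139e-01  2.91193312e-01 -1.54041107e-01  1.12672408e+00
  2.69817284e-05  1.43152616e+00]
```

View pics/w.png

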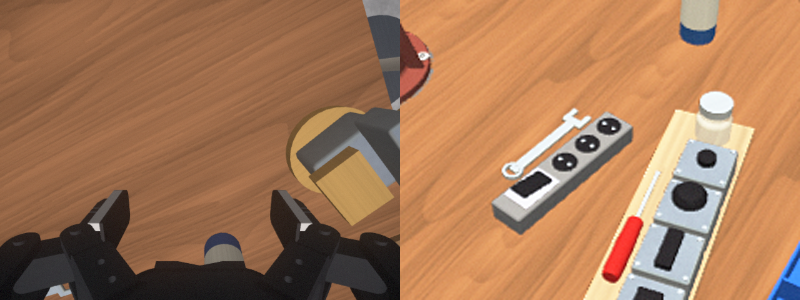

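The call was refused because every row needs all seven keys, so the arm hasn't moved. The picture shows the start pose, with the can beside the gripper at (222,245) in the wrist half. I'll resend with full rows.

Emit:
arm_command(
  commands=[
    {"ax":0,"ay":0,"az":-9.55,"tx":0,"ty":0,"tz":0,"claw":0},
    {"ax":0,"ay":0,"az":-9.55,"tx":0,"ty":0,"tz":0,"claw":0},
    {"ax":0,"ay":0,"az":0,"tx":-0.0198,"ty":-0.0391,"tz":0,"claw":0},
    {"ax":0,"ay":0,"az":0,"tx":-0.0198,"ty":-0.0391,"tz":0,"claw":0},
    {"ax":0,"ay":0,"az":0,"tx":-0.0198,"ty":-0.0391,"tz":0,"claw":0},
    {"ax":0,"ay":0,"az":0,"tx":-0.0198,"ty":-0.0391,"tz":0,"claw":0},
    {"ax":0,"ay":0,"az":0,"tx":-0.0198,"ty":-0.0391,"tz":0,"claw":0},
    {"ax":0,"ay":0,"az":0,"tx":-0.0198,"ty":-0.0391,"tz":0,"claw":0},
    {"ax":0,"ay":0,"az":0,"tx":-0.0198,"ty":-0.0391,"tz":0,"claw":0},
    {"ax":0,"ay":0,"az":0,"tx":-0.0198,"ty":-0.0391,"tz":0,"claw":0},
    {"ax":0,"ay":0,"az":0,"tx":-0.0198,"ty":-0.0391,"tz":0,"claw":0},
    {"ax":0,"ay":0,"az":0,"tx":-0.0198,"ty":-0.0391,"tz":0,"claw":0},
    {"ax":0,"ay":0,"az":0,"tx":-0.0198,"ty":-0.0391,"tz":0,"claw":0},
    {"ax":0,"ay":0,"az":0,"tx":-0.0198,"ty":-0.0391,"tz":0,"claw":0},
    {"ax":0,"ay":0,"az":0,"tx":-0.0198,"ty":-0.0391,"tz":0,"claw":0},
    {"ax":0,"ay":0,"az":0,"tx":-0.0198,"ty":-0.0391,"tz":0,"claw":0},
    {"ax":0,"ay":0,"az":0,"tx":0,"ty":0,"tz":0.04,"claw":0},
    {"ax":0,"ay":0,"az":0,"tx":0,"ty":0,"tz":0.04,"claw":0},
    {"ax":0,"ay":0,"az":0,"tx":0,"ty":0,"tz":0.02,"claw":0},
    {"ax":0,"ay":0,"az":0,"tx":0,"ty":0,"tz":0,"claw":0},
  ],
)

```text
time: 2.7
position: [0.4371, -0.1097, 0.1412]
tcp_rot: [[-0.991, 0.132, -0.003], [0.132, 0.991, 0.001], [0.003, 0.001, -1.0]]
contact_force: [0.3, 0.4, 0.4]
gripper_width: 0.0002
finger_force: 0.0
```

```bash
python3 - <<'E'
from h import *
s=r.read_state(); print(s['position'],s['tcp_rot'],s['contact_force'],s['time'],s['gripper_width'],s['qpos'])
w=grab('wrist');c=grab('scene')
im=[cv2.resize(w['color'],(400,300)),cv2.resize(c['color'][150:330,180:420],(400,300),interpolation=cv2.INTER_CUBIC)]
cv2.imwrite('pics/w2.png',np.hstack(im)[:,:,::-1])
E
```

```text
[ 0.43712016 -0.10970624  0.14116112] [[-9.91217166e-01  1.32212552e-01 -2.89307635e-03]
 [ 1.32209396e-01  9.91221012e-01  1.25728837e-03]
 [ 3.03390737e-03  8.63753936e-04 -9.99995025e-01]] [0.29816578 0.36322272 0.36765027] 2.7 0.00015366856523111352 [-4.08370245e-01  2.44138456e-01 -5.05927035e-01  8.23885305e-01
  5.01912763e-06 -2.75770717e-01]
```

View pics/w2.png

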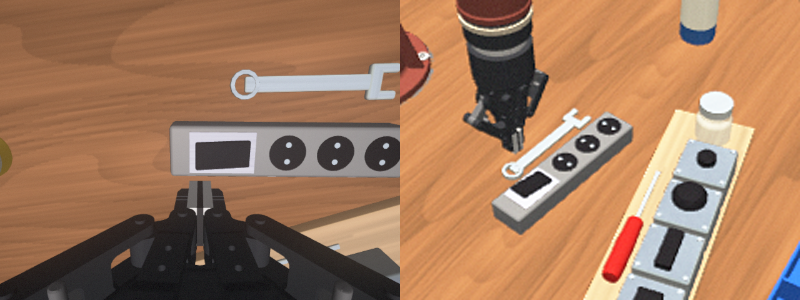

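The wrist picture shows the rocker plate with corners (195,143), (248,139), (249,167) and (197,171) in the half-size view. The shut fingertips are just below it at about (201,185). I'll work out the offset.

```bash
python3 - <<'E'
from h import *
c=np.load('pics/wrist.npz'); s=r.read_state();R=s['tcp_rot'];p=s['position']
q=[pt(c,u*1.6,v*1.6,z) for u,v,z in((195,143,.051),(248,139,.041),(249,167,.041),(197,171,.051))]
print(np.round(q,4)); ctr=np.mean(q,0); y=np.array([.131,.991,0]); 
t=ctr-.020*y; print('ctr',ctr.round(4),'press',t.round(4),'tool delta',(R.T@(t-p)).round(4))
print(pt(c,222*1.6,155*1.6))
E
```

```text
[[ 0.422  -0.1122  0.051 ]
 [ 0.4274 -0.0598  0.041 ]
 [ 0.4571 -0.0611  0.041 ]
 [ 0.4506 -0.1142  0.051 ]]
ctr [ 0.4392 -0.0869  0.046 ] press [ 0.4366 -0.1067  0.046 ] tool delta [0.0025 0.0033 0.0969]
[ 0.4391536  -0.08756259  0.04529816]
```

Emit:
arm_command(
  commands=[
    {"ax":0,"ay":0,"az":0,"tx":0,"ty":0.002,"tz":0.035,"claw":0},
    {"ax":0,"ay":0,"az":0,"tx":0,"ty":0,"tz":0.03,"claw":0},
    {"ax":0,"ay":0,"az":0,"tx":0,"ty":0,"tz":0.01,"claw":0},
    {"ax":0,"ay":0,"az":0,"tx":0,"ty":0,"tz":0.003,"claw":0},
    {"ax":0,"ay":0,"az":0,"tx":0,"ty":0,"tz":0.003,"claw":0},
    {"ax":0,"ay":0,"az":0,"tx":0,"ty":0,"tz":0.003,"claw":0},
    {"ax":0,"ay":0,"az":0,"tx":0,"ty":0,"tz":0.002,"claw":0},
    {"ax":0,"ay":0,"az":0,"tx":0,"ty":0,"tz":0,"claw":0},
  ],
)

```text
time: 3.8
position: [0.4391, -0.1084, 0.0566]
tcp_rot: [[-0.991, 0.132, 0.001], [0.132, 0.991, -0.0], [-0.001, -0.0, -1.0]]
contact_force: [0.6, -2.4, 1.9]
gripper_width: 0.0002
finger_force: 1.1
```

Emit:
arm_command(
  commands=[
    {"ax":0,"ay":0,"az":0,"tx":0,"ty":0,"tz":0.002,"claw":0},
    {"ax":0,"ay":0,"az":0,"tx":0,"ty":0,"tz":0.001,"claw":0},
    {"ax":0,"ay":0,"az":0,"tx":0,"ty":0,"tz":0,"claw":0},
  ],
)

```text
time: 4.18
position: [0.439, -0.1085, 0.0536]
tcp_rot: [[-0.991, 0.132, 0.001], [0.132, 0.991, -0.001], [-0.001, -0.001, -1.0]]
contact_force: [0.1, -2.8, 6.6]
gripper_width: 0.0001
finger_force: 3.6
```

Emit:
arm_command(
  commands=[
    {"ax":0,"ay":0,"az":0,"tx":0,"ty":0,"tz":0.002,"claw":0},
    {"ax":0,"ay":0,"az":0,"tx":0,"ty":0,"tz":0,"claw":0},
  ],
)

```text
time: 4.42
position: [0.4392, -0.1085, 0.0529]
tcp_rot: [[-0.991, 0.132, 0.002], [0.132, 0.991, -0.001], [-0.002, -0.001, -1.0]]
contact_force: [-5.5, -0.3, 30.6]
gripper_width: -0.0
finger_force: 15.2
```

Emit:
arm_command(
  commands=[
    {"ax":0,"ay":0,"az":0,"tx":0,"ty":0,"tz":-0.007,"claw":0},
    {"ax":0,"ay":0,"az":0,"tx":0,"ty":0,"tz":-0.03,"claw":0},
    {"ax":0,"ay":0,"az":0,"tx":0,"ty":0,"tz":-0.04,"claw":0},
    {"ax":0,"ay":0,"az":-9.3,"tx":0,"ty":0,"tz":-0.023,"claw":0},
    {"ax":0,"ay":0,"az":-9.3,"tx":0,"ty":0,"tz":0,"claw":0},
    {"ax":0,"ay":0,"az":0,"tx":-0.0376,"ty":-0.0065,"tz":0,"claw":0},
    {"ax":0,"ay":0,"az":0,"tx":-0.0376,"ty":-0.0065,"tz":0,"claw":0},
    {"ax":0,"ay":0,"az":0,"tx":-0.0376,"ty":-0.0065,"tz":0,"claw":0},
    {"ax":0,"ay":0,"az":0,"tx":-0.0376,"ty":-0.0065,"tz":0,"claw":0},
    {"ax":0,"ay":0,"az":0,"tx":-0.0376,"ty":-0.0065,"tz":0,"claw":0},
    {"ax":0,"ay":0,"az":0,"tx":-0.0376,"ty":-0.0065,"tz":0,"claw":0},
    {"ax":0,"ay":0,"az":0,"tx":0,"ty":0,"tz":0,"claw":0},
    {"ax":0,"ay":0,"az":0,"tx":0,"ty":0,"tz":0,"claw":0},
  ],
)

```text
time: 6.05
position: [0.6662, -0.1029, 0.1504]
tcp_rot: [[-0.982, -0.191, -0.002], [-0.191, 0.982, 0.001], [0.002, 0.001, -1.0]]
contact_force: [-0.9, 1.0, -0.2]
gripper_width: -0.0002
finger_force: 0.0
```

```bash
python3 - <<'E'
from h import *
s=r.read_state(); print(s['position'],s['qpos'])
w=grab('wrist');c=grab('scene');d=grab('side')
cv2.imwrite('pics/w3.png',w['color'][:,:,::-1])
f=lambda a:cv2.resize(a,None,fx=4,fy=4,interpolation=cv2.INTER_CUBIC)
cv2.imwrite('pics/k3.png',np.hstack([f(c['color'][215:295,230:330]),f(d['color'][220:300,260:360])])[:,:,::-1])
E
```

```text
[ 0.66619329 -0.10293167  0.15036461] [-2.61751824e-01  6.34043311e-01  1.51602823e-01  1.09094646e+00
  2.14959925e-04 -4.54128867e-01]
```

View pics/w3.png

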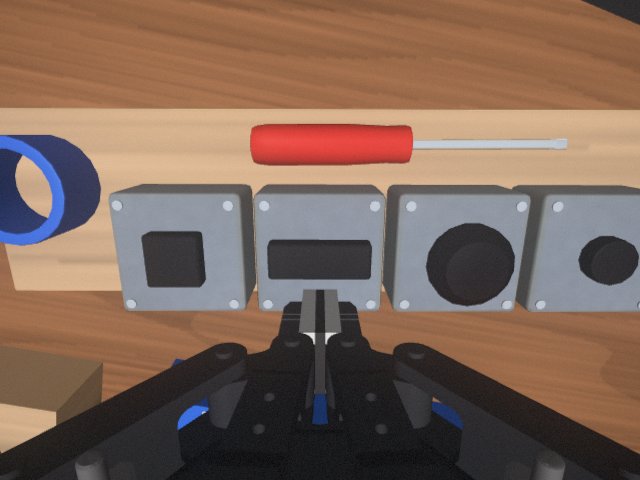

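View pics/k3.png

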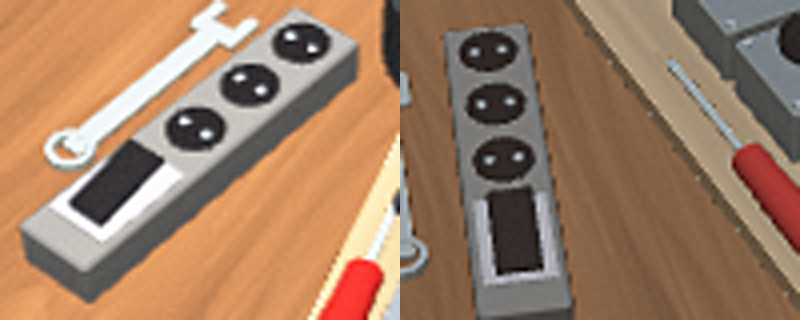

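The rocker has tipped: the plate's socket end is now the raised one in both views. In the wrist view the bar key spans (268–372, 239–280), and the round button is centred at about (608,260).

```bash
python3 - <<'E'
from h import *
c=np.load('pics/wrist.npz'); s=r.read_state();R=s['tcp_rot'];p=s['position']
for n,u,v in(('bar',320,260),('round',611,262),('square',175,259)):
    q=pt(c,u,v,.075); print(n,q.round(4),pt(c,u,v).round(4),(R.T@(q-p)).round(4))
E
```

```text
bar [ 0.6662 -0.1025  0.075 ] [ 0.6662 -0.1025  0.0748] [0.0001 0.0007 0.0764]
round [0.6355 0.0616 0.075 ] [0.6355 0.0615 0.0752] [-0.0012  0.1677  0.0765]
square [ 0.6814 -0.184   0.075 ] [ 0.6815 -0.1841  0.0747] [ 0.0007 -0.0822  0.0764]
```

Emit:
arm_command(
  commands=[
    {"ax":0,"ay":0,"az":0,"tx":0,"ty":0,"tz":0.03,"claw":0},
    {"ax":0,"ay":0,"az":0,"tx":0,"ty":0,"tz":0.025,"claw":0},
    {"ax":0,"ay":0,"az":0,"tx":0,"ty":0,"tz":0.005,"claw":0},
    {"ax":0,"ay":0,"az":0,"tx":0,"ty":0,"tz":0.003,"claw":0},
    {"ax":0,"ay":0,"az":0,"tx":0,"ty":0,"tz":0.003,"claw":0},
    {"ax":0,"ay":0,"az":0,"tx":0,"ty":0,"tz":0.003,"claw":0},
    {"ax":0,"ay":0,"az":0,"tx":0,"ty":0,"tz":0.003,"claw":0},
    {"ax":0,"ay":0,"az":0,"tx":0,"ty":0,"tz":0.001,"claw":0},
    {"ax":0,"ay":0,"az":0,"tx":0,"ty":0,"tz":0,"claw":0},
  ],
)

```text
time: 7.32
position: [0.6677, -0.1034, 0.0784]
tcp_rot: [[-0.982, -0.191, 0.0], [-0.191, 0.982, -0.0], [-0.0, -0.0, -1.0]]
contact_force: [1.9, -0.7, 1.8]
gripper_width: 0.0001
finger_force: 0.9
```

Emit:
arm_command(
  commands=[
    {"ax":0,"ay":0,"az":0,"tx":0,"ty":0,"tz":0.002,"claw":0},
    {"ax":0,"ay":0,"az":0,"tx":0,"ty":0,"tz":0,"claw":0},
  ],
)

```text
time: 7.58
position: [0.6677, -0.1034, 0.078]
tcp_rot: [[-0.982, -0.191, 0.001], [-0.191, 0.982, -0.0], [-0.001, -0.001, -1.0]]
contact_force: [-4.6, 0.0, 14.9]
gripper_width: 0.0004
finger_force: 7.6
```

Emit:
arm_command(
  commands=[
    {"ax":0,"ay":0,"az":0,"tx":0,"ty":0,"tz":-0.008,"claw":0},
    {"ax":0,"ay":0,"az":0,"tx":0,"ty":0,"tz":-0.035,"claw":0},
    {"ax":0,"ay":0,"az":0,"tx":0,"ty":0,"tz":-0.032,"claw":0},
    {"ax":0,"ay":0,"az":0,"tx":0,"ty":0,"tz":0,"claw":0},
    {"ax":0,"ay":0,"az":0,"tx":0,"ty":0.042,"tz":0,"claw":0},
    {"ax":0,"ay":0,"az":0,"tx":0,"ty":0.042,"tz":0,"claw":0},
    {"ax":0,"ay":0,"az":0,"tx":0,"ty":0.042,"tz":0,"claw":0},
    {"ax":0,"ay":0,"az":0,"tx":0,"ty":0.042,"tz":0,"claw":0},
    {"ax":0,"ay":0,"az":0,"tx":0,"ty":0,"tz":0,"claw":0},
    {"ax":0,"ay":0,"az":0,"tx":0,"ty":0,"tz":0,"claw":0},
  ],
)

```text
time: 8.82
position: [0.635, 0.0613, 0.1505]
tcp_rot: [[-0.982, -0.191, -0.001], [-0.191, 0.982, -0.0], [0.001, -0.0, -1.0]]
contact_force: [-0.1, 0.3, 0.2]
gripper_width: -0.0
finger_force: 0.0
```

```bash
python3 - <<'E'
from h import *
w=grab('wrist');c=grab('side')
cv2.imwrite('pics/w4.png',np.hstack([cv2.resize(w['color'],(400,300)),cv2.resize(c['color'][190:325,270:450],(400,300),interpolation=cv2.INTER_CUBIC)])[:,:,::-1])
E
```

```text
(no output)
```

View pics/w4.png

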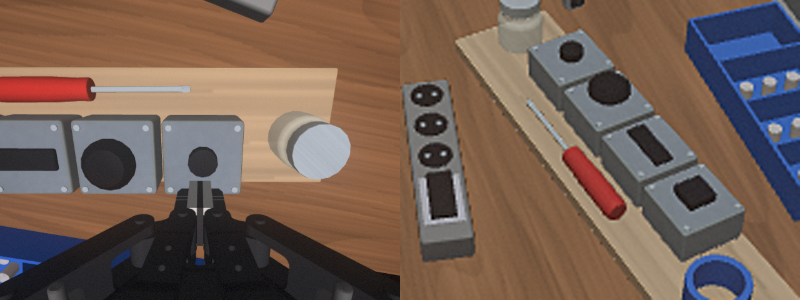

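The bar key now sits low in its box, and the round button is at (203,162) in the half-size view, about 1 mm off to +y. Now I press it.

Emit:
arm_command(
  commands=[
    {"ax":0,"ay":0,"az":0,"tx":0,"ty":0.001,"tz":0.03,"claw":0},
    {"ax":0,"ay":0,"az":0,"tx":0,"ty":0,"tz":0.025,"claw":0},
    {"ax":0,"ay":0,"az":0,"tx":0,"ty":0,"tz":0.005,"claw":0},
    {"ax":0,"ay":0,"az":0,"tx":0,"ty":0,"tz":0.003,"claw":0},
    {"ax":0,"ay":0,"az":0,"tx":0,"ty":0,"tz":0.003,"claw":0},
    {"ax":0,"ay":0,"az":0,"tx":0,"ty":0,"tz":0.003,"claw":0},
    {"ax":0,"ay":0,"az":0,"tx":0,"ty":0,"tz":0.003,"claw":0},
    {"ax":0,"ay":0,"az":0,"tx":0,"ty":0,"tz":0.002,"claw":0},
    {"ax":0,"ay":0,"az":0,"tx":0,"ty":0,"tz":0.001,"claw":0},
    {"ax":0,"ay":0,"az":0,"tx":0,"ty":0,"tz":0,"claw":0},
  ],
)

```text
time: 10.18
position: [0.6357, 0.0625, 0.078]
tcp_rot: [[-0.982, -0.191, 0.002], [-0.191, 0.982, -0.0], [-0.002, -0.001, -1.0]]
contact_force: [-3.0, -1.7, 16.0]
gripper_width: 0.0
finger_force: 7.7
```

Bottomed at 0.078 with 16 N. I'll lift clear.

Emit:
arm_command(
  commands=[
    {"ax":0,"ay":0,"az":0,"tx":0,"ty":0,"tz":-0.008,"claw":0},
    {"ax":0,"ay":0,"az":0,"tx":0,"ty":0,"tz":-0.035,"claw":0},
    {"ax":0,"ay":0,"az":0,"tx":0,"ty":0,"tz":-0.04,"claw":0},
    {"ax":0,"ay":0,"az":0,"tx":0,"ty":0,"tz":-0.03,"claw":0},
    {"ax":0,"ay":0,"az":0,"tx":0,"ty":0,"tz":0,"claw":0},
    {"ax":0,"ay":0,"az":0,"tx":0,"ty":0,"tz":0,"claw":0},
  ],
)

```text
time: 10.92
position: [0.6346, 0.0627, 0.1884]
tcp_rot: [[-0.982, -0.191, -0.001], [-0.191, 0.982, 0.0], [0.001, 0.0, -1.0]]
contact_force: [0.4, 0.2, 0.1]
gripper_width: -0.0
finger_force: 0.0
```

```bash
python3 - <<'E'
from h import *
w=grab('wrist');W=np.array(w['world_to_cam']);K=w['intrinsics']
for n,p in(('round',(.6355,.0616,.067)),('bar',(.6662,-.1025,.067)),('mush',(.651,-.0205,.091))):
    q=W@np.r_[p,1];u=K[0,0]*q[0]/-q[2]+K[0,2];v=-K[1,1]*q[1]/-q[2]+K[1,2]
    print(n,u,v,pt(w,u,v) if 0<=u<640 and 0<=v<480 else '')
print(r.hand_in())
E
```

```text
round 317.7371200713771 239.07832437209007 [0.63526958 0.06155981 0.06782778]
bar 75.03342363824999 237.4402866334594 [ 0.66647399 -0.10291087  0.06631423]
mush 184.5094061238027 248.78194746529047 [ 0.65090048 -0.02041926  0.09126533]
the job is handed in; nothing more can be done
None
```

I tipped the rocker over, then pushed in the bar key and then the round button, and handed the job in at about 11 s; all three bottomed out when pressed, the last look showed both keys down and the mushroom button still up, the square key was never touched, and the hand-in gave no verdict.

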